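# Slide the spacer disc along the jig until it drops into its pocket

## Task

Pick up the plain solid steel disc from the bench and lay it flat on the bare loading end of the jig's plate, in front of the funnel. Then, without lifting it again, slide it gently along the plate between the two rails until it drops fully home, flat in the shallow round pocket, and let go. Do not shove or press hard on the disc or the jig, and leave the other parts on the bench where they are.

Things in the scene. Friction and masses are not known exactly. Their poses are not given: they have to be found in the camera images.
- disc: The solid steel spacer disc, no hole: 50 mm diameter, 14 mm thick, about 210 g, rims rounded 1 mm. Origin at the centre of its underside, z up through its flat face. It starts flat on the bench. Told from its neighbours by having no hole.
- jig: Fixed rigid steel jig. Origin on the bench under the channel; x along the channel from loading end (-x) to stop end (+x), y across, z up. Bed x -135 to 140 mm, 120 wide, 12 high. On it a flat plate 92 mm wide, top face 22 mm above the bench, covering at least x -130 to 55. Robot and jig, and disc and jig, must not load each other with over 15 N.
- load (a point): Point on the plate's top face at jig x = -95, y = 0: where to lay the disc. Axes as the jig. The loading end, jig x -130 to -65 mm, is bare plate without rails.
- funnel (a point): Point on the plate's top face at jig x = -35, y = 0: narrow end of the funnel. From x = -65 to -35 mm the guides narrow from 82 to 52 mm apart; from there to x = 140 two straight rails stand 52 mm apart, 6 mm higher than the plate (28 mm above the bench). A cross bar of the same height closes the channel at x = 128 to 140.
- search (a point): Point on the plate's top face at jig x = 30, y = 0: middle of the stretch in which the pocket lies. The round pocket, 53 mm wide, 3 mm deep, is on y = 0; its centre is anywhere from x = 5 to 55 mm, not measured: feel for it. Its weight drops the disc in: the front edge dips about 9 mm early, then it falls flat, 11 mm stays proud, and the wall stops it. Sliding drag is 1 to 2 N.
- collar: Bystander: steel collar ring, 50 mm outside, 28 mm hole, 16 mm high; origin at the centre of its underside. Do not disturb.
- nut: Bystander: dark steel hexagon nut, 40 mm across flats, 22 mm high; origin at the centre of its underside. Do not disturb.
- wrench: Bystander: open-ended wrench 170 mm long lying flat beyond the jig; origin at its middle, x along it. Do not disturb.
- cup: Bystander: small red plastic cup, 64 mm diameter, 60 mm high; origin at the centre of its underside. Do not disturb.
Not all that is in view belongs to the job. What is shaped like the disc but purple or red is not meant.

How it is judged:
On the way, in this order (a step that is already met when the one before it is completed fails the run):
1. the disc lies flat on the bare loading end of the plate (x of disc in the frame of jig between -0.135 and -0.06 m and y of disc in the frame of jig between -0.03 and 0.03 m and z of disc in the frame of jig between 0.0205 and 0.024 m and angle between disc's own z axis and vertical below 0.06 rad), for 0.2 s.
2. the disc, still on the plate, has been slid in between the rails (x of disc in the frame of jig above -0.035 m and y of disc in the frame of jig between -0.004 and 0.004 m and z of disc in the frame of jig between 0.0205 and 0.0245 m), for 0.02 s.
3. the disc has dropped flat into the pocket (z of disc in the frame of jig between 0.0175 and 0.0203 m and angle between disc's own z axis and vertical below 0.052 rad and y of disc in the frame of jig between -0.003 and 0.003 m and x of disc in the frame of jig between 0 and 0.06 m), for 0.2 s.
At the end, for the whole second after the job is handed in: The disc is in the pocket: its underside 17.5 to 20.3 mm above the bench (pocket floor 19 mm, plate 22 mm), within 3 degrees of level, on the channel's centre line within 3 mm and between x = 0 and 60 mm of the jig, at rest and released (all of step 3 and linear speed of disc below 0.01 m/s and contact force between the fingers and disc below 0.2 N); the robot touches nothing.
It fails at once if the disc is lowered from above between the rails or lifted there (5 to 18 mm off the plate), instead of being slid in; carrying it higher over the jig is allowed (x of disc in the frame of jig between -0.03 and 0.12 m and y of disc in the frame of jig between -0.03 and 0.03 m and z of disc in the frame of jig between 0.027 and 0.04 m).
It fails at once if the disc is pressed or shoved against the jig with more than 15 N (contact force between disc and jig above 15 N).
It fails at once if the robot presses on the jig with more than 15 N (contact force between any of the fingers, the arm and jig above 15 N).
It fails at once if the collar, nut, wrench or cup is moved by more than 20 mm (distance of any of collar, nut, wrench, cup from where it was at the start of the episode above 0.02 m).
It also fails if it takes over 56 s, if anything falls off the work surface, if the arm or the gripper's body presses on something with over 40 N, if the wrist force passes 120 N, or if a joint passes its speed limit or range.

## Robot

A 7-joint arm with a two-finger parallel gripper is mounted at the origin on the work surface. World frame = base frame: x ahead of the robot, y to its left, z up, the work surface at z = 0. Lengths are in m, angles in rad, forces in N, time in s.
With the tool pointing down it reaches from about 0.35 to 0.9 m from the base axis. Payload 19.9 kg.
Tool frame: the origin (TCP) lies on the front face of the gripper's body, between the roots of the fingers; the fingertips stand 73 mm ahead of it and the grasp point (between the pads) lies 54 mm ahead of it; x points along the fingers, z is the direction in which the jaws open and shut, and the axes are right-handed (so a half turn about x gives the same grasp; the last joint's range is limited). The gripper opens to 85 mm and grips with 20 to 120 N. Pads are 22 mm wide; open, the fingers measure 114 mm over their backs; the gripper's body (76 mm by 85 mm) begins 54 mm behind the grasp point. The pads swing forward as they close: fully open they stand 13 mm farther back than shut.
Start: joints at [1.196, 0.417, -0.01, 1.614, 0.005, 1.111, -0.053], TCP at [0.204, -0.591, 0.304] pointing down, gripper open.
Joint ranges: [-2.81, 2.81], [-0.39, 2.02], [-1.27, 1.25], [0.06, 2.57], [-1.19, 4.33], [0.19, 2], [-2.82, 2.82]. Speed limits (rad/s): [1.89, 1.89, 2.39, 2.39, 3.01, 3.01, 3.01].

## Interface

Orientations are given as a unit quaternion [x, y, z, w].
In Python, from workcell import bot gives the robot as it stands. The module is installed in compiled form; this text tells all that it offers.
- The arm moves only by the tool arm_command, never from a script. Its argument "deltas" is a list of rows, each a list of 3 entries, a list of its own where there are three numbers: the shift along the world's x, y, z in mm, then the turn, a rotation vector about the world's x, y, z in rad, then the closure, from -1 (fully open) to 1 (shut). A call has 1 to 5 rows; each row is the pose to reach, as a shift and turn from the pose commanded when the call began; what a row does not reach only later rows make up. A row lasts 1/8 s, in which the tool goes at most 62.5 mm and 10.7 degrees, less where a joint would pass 70% of its speed; a pose out of reach is approached as far as the arm can. A call with a gripper value outside its range is refused whole. The fingers move at their own pace and stop on an object; "squeeze" is the grip in N (left out, the last holds). Time passes only in rows, so rows that repeat a pose let the fingers close. It gives the time, the measured TCP pose, the force and the opening at its end, in the units of the state.
- bot.state(): the state, without advancing time (a new reading comes with each control period).
- bot.capture(name): name is "side" or "top"; returns the picture (480x640x3 uint8, red, green, blue); there is no depth.
- bot.camera_model(name): a dict with "fx", "fy", "cx", "cy" (pixels), "dist" ([k1, k2, p1, p2, k3] as OpenCV has them; the pictures are not rectified), "camera_from_world" (4x4, takes a point from world to camera coordinates). Camera axes: x right, y down, z forward; pixel columns grow to the right and rows downward; lengths in m; the calibration is good to about 2 mm. A picture is of the moment at which its call begins. camera_model takes no time and is no camera call.
- bot.close_job(): hands the job in, once; it reports no verdict.
The state is a dict: "t": time; "q": joint angles; "qd": joint speeds; "effort": joint torques, N m; "position": TCP position; "ee_rot": TCP orientation; "force": force on the tool from outside, world axes, zero at the start; "moment": the same for the moment, N m; "finger_gap": opening from 0.0 (shut) to 1.0 (fully open).
Only numpy, scipy, OpenCV 4.12 (cv2) and the standard library are available. Lean on these libraries where they do the work, as an engineer would, in place of code of your own. Each camera call takes 0.05 s, during which the arm holds its last target.

## Working session

There is one attempt and no reset: what is moved stays moved. The work goes in short steps, Python scripts to look and compute and a tool call to move; the robot and the scene stay as the last step left them, time stands still between calls to the robot, and variables do not carry over. Pictures are saved under pics/ and viewed, and the job is handed in when it is done.

Besides the shell and the picture viewer there is one more tool, called by a JSON object that holds its "api" and its "payload", one argument or row to a line. arm_command: Moves the arm, as the interface text tells. Its arguments: {"type":"object","properties":{"deltas":{"type":"array"},"squeeze":{"type":"number"}},"required":["deltas"]}

```bash
mkdir -p pics
python3 - <<'E'
from workcell import bot
import cv2, numpy as np
np.set_printoptions(precision=4,suppress=True)
print(bot.state())
for n in("side","top"):
    im=bot.capture(n); cv2.imwrite(f"pics/{n}0.png",im[:,:,::-1]); 
    m=bot.camera_model(n); print({k:np.array(v) for k,v in m.items()})
E
```

```text
{'t': 0.0, 'q': array([ 1.1965,  0.418 , -0.0103,  1.6142,  0.0047,  1.1107, -0.053 ]), 'qd': array([-0.0003, -0.0002, -0.0003,  0.0014,  0.0012, -0.0005,  0.001 ]), 'effort': array([  0.0016, -86.4442,   0.678 , -43.4901,   0.0189,   0.0075,
         0.    ]), 'position': array([ 0.2041, -0.5905,  0.3033]), 'ee_rot': array([ 0.4105,  0.5763, -0.4101,  0.5755]), 'force': array([ 0.4648,  0.6702, -0.3227]), 'moment': array([ 0.0103, -0.0471, -0.0309]), 'finger_gap': 1.0001038093622598}
{'fx': array(558.1699), 'fy': array(558.1699), 'cx': array(324.1604), 'cy': array(232.4066), 'dist': array([-0.1415,  0.    ,  0.    ,  0.    ,  0.    ]), 'camera_from_world': array([[-0.9453, -0.3253, -0.0239,  0.5817],
       [-0.1395,  0.4692, -0.872 ,  0.1408],
       [ 0.2949, -0.821 , -0.4889,  1.1903],
       [ 0.    ,  0.    ,  0.    ,  1.    ]])}
{'fx': array(455.5457), 'fy': array(455.5457), 'cx': array(320.3715), 'cy': array(242.9358), 'dist': array([-0.117,  0.   ,  0.   ,  0.   ,  0.   ]), 'camera_from_world': array([[ 0.0266, -0.9996,  0.0043, -0.0019],
       [-0.9778, -0.0269, -0.2077,  0.6131],
       [ 0.2077,  0.0013, -0.9782,  0.7648],
       [ 0.    ,  0.    ,  0.    ,  1.    ]])}
```

View pics/side0.png

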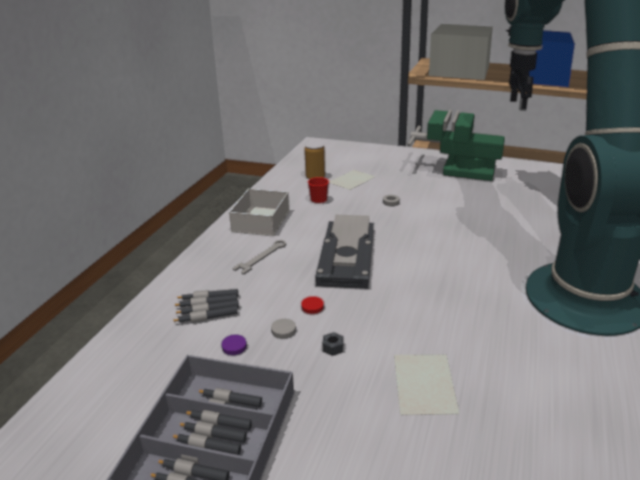

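View pics/top0.png

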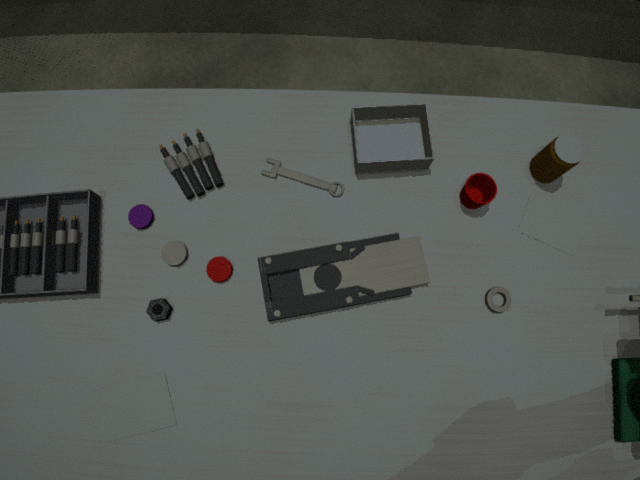

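The disc, the grey one with no hole, is at top (174,253) and side (284,328). The jig's bare plate end is at top (415,262), its stop end at (268,290). A dark round patch, possibly the pocket, is at top (328,277). I'll zoom in for exact features.

Run:
```python
import cv2
a=cv2.imread("pics/top0.png")[220:335,245:445]; a=cv2.resize(a,(800,460),interpolation=cv2.INTER_CUBIC); cv2.imwrite("pics/topz.png",cv2.convertScaleAbs(a,alpha=1.5))
a=cv2.imread("pics/side0.png")[205:295,305:385]; a=cv2.resize(a,(533,600),interpolation=cv2.INTER_CUBIC); cv2.imwrite("pics/sidez.png",cv2.convertScaleAbs(a,alpha=1.5))
a=cv2.imread("pics/top0.png")[190:340,110:250]; a=cv2.resize(a,(560,600),interpolation=cv2.INTER_CUBIC); cv2.imwrite("pics/topd.png",cv2.convertScaleAbs(a,alpha=1.5))
```

```text
(no output)
```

View pics/topz.png

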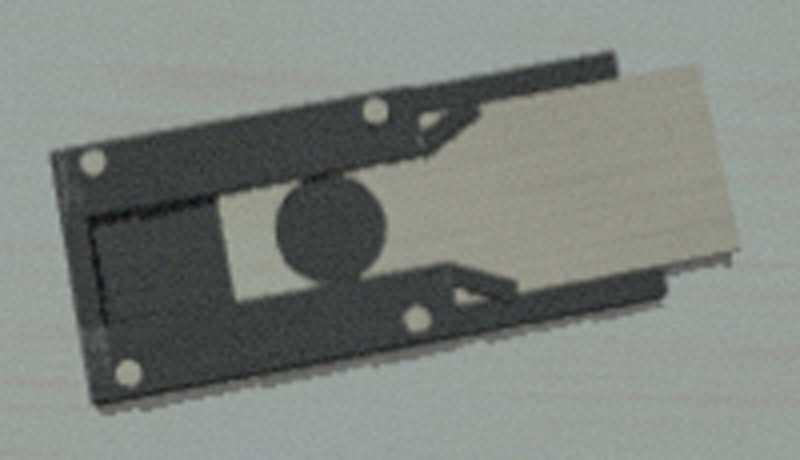

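View pics/sidez.png

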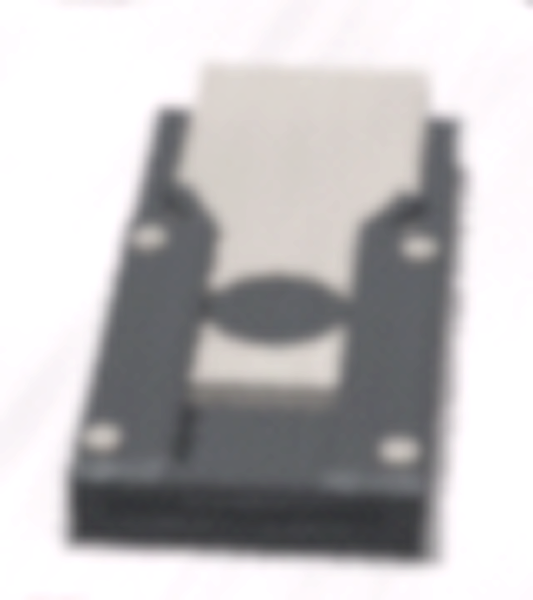

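View pics/topd.png

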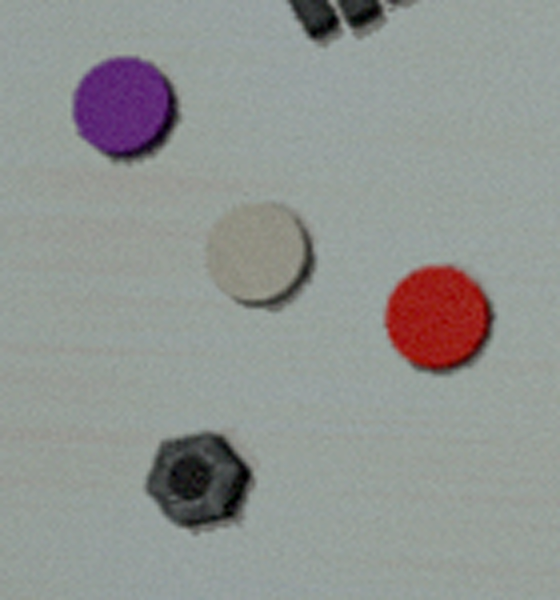

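```bash
cat > h.py <<'E'
import numpy as np, cv2
from scipy.optimize import least_squares
from workcell import bot
np.set_printoptions(precision=4,suppress=True)
def cam(n):
    m=bot.camera_model(n); K=np.array([[m['fx'],0,m['cx']],[0,m['fy'],m['cy']],[0,0,1.]])
    return K,np.array(m['dist'],float),np.array(m['camera_from_world'])
def proj(n,P):
    K,d,T=cam(n); r=cv2.Rodrigues(T[:3,:3])[0]
    return cv2.projectPoints(np.array(P,float).reshape(-1,1,3),r,T[:3,3],K,d)[0].reshape(-1,2)
def onz(n,uv,z):
    K,d,T=cam(n); p=cv2.undistortPoints(np.array(uv,float).reshape(-1,1,2),K,d).reshape(-1,2)
    R=T[:3,:3]; c=-R.T@T[:3,3]; D=np.c_[p,np.ones(len(p))]@R
    return c+D*((z-c[2])/D[:,2])[:,None]
def tri(a,b):
    out=[]
    for x,y in zip(np.atleast_2d(a),np.atleast_2d(b)):
        f=lambda P:np.r_[proj("top",P)[0]-x,proj("side",P)[0]-y]
        s=least_squares(f,[.4,0.,.02]); out.append(np.r_[s.x,s.fun])
    return np.array(out)
E
python3 - <<'E'
from h import *
t=lambda u,v:(245+u/4,220+v/4)
s=lambda u,v:(305+u*80/533,205+v*.15)
A=[t(52,152),t(95,403),t(697,63),t(740,248),t(331,230)]
B=[s(72,478),s(435,490),s(203,65),s(430,70),s(276,309)]
print(tri(A,B))
print(onz("top",A[:2],.028),onz("top",A[2:4],.022),onz("top",A[4:],.020))
print(onz("side",B[:2],.028),onz("side",B[2:4],.022),onz("side",B[4:],.020))
# discs segmentation
for n,(x0,x1,y0,y1) in (("top",(150,200,230,278)),("side",(262,306,312,345))):
    im=cv2.imread(f"pics/{n}0.png"); print(n); c=cv2.resize(im[y0:y1,x0:x1],None,fx=10,fy=10,interpolation=cv2.INTER_CUBIC); cv2.imwrite(f"pics/{n}_disc.png",c)
E
```

```text
[[ 0.5888  0.1322  0.0252 -0.0035 -0.0173  0.0203  0.0041]
 [ 0.4711  0.1059  0.0265  0.0405  0.2228 -0.2706 -0.0247]
 [ 0.6426 -0.1769  0.0184 -0.0327 -0.163   0.2286  0.0427]
 [ 0.5523 -0.1957  0.0201 -0.0165 -0.0841  0.1213  0.0125]
 [ 0.5569 -0.0009  0.0193 -0.0846 -0.4358  0.5605  0.0823]]
[[0.5883 0.1318 0.028 ]
 [0.4715 0.1059 0.028 ]] [[ 0.6414 -0.1761  0.022 ]
 [ 0.5519 -0.1953  0.022 ]] [[ 0.556 -0.001  0.02 ]]
[[0.5874 0.1362 0.028 ]
 [0.47   0.108  0.028 ]] [[ 0.641  -0.1703  0.022 ]
 [ 0.5517 -0.1921  0.022 ]] [[0.5579 0.0003 0.02  ]]
top
side
```

View pics/top_disc.png

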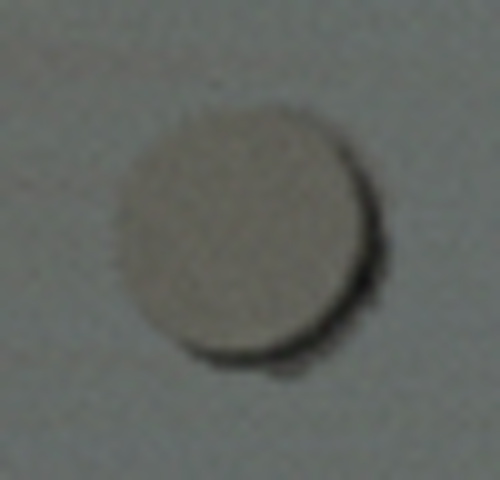

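View pics/side_disc.png

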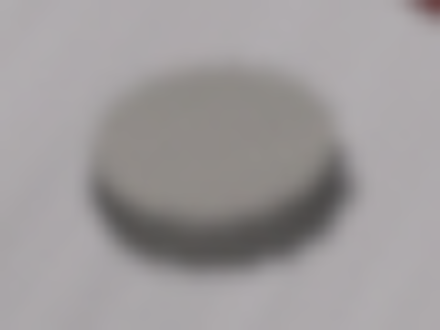

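```bash
cat >> h.py <<'E'
def J(p,P):
    P=np.atleast_2d(P)/1000.; c,s=np.cos(p[2]),np.sin(p[2])
    return np.c_[p[0]+c*P[:,0]-s*P[:,1],p[1]+s*P[:,0]+c*P[:,1],P[:,2]]
E
python3 - <<'E'
from h import *
print("disc",tri([(174.,252.8)],[(283.4,326.5)]),onz("top",[(174.,252.8)],.014),onz("side",[(283.4,326.5)],.014))
t=lambda u,v:(245+u/4,220+v/4)
s=lambda u,v:(305+u*80/533,205+v*.15)
# jig +y is: x->+Y world, so y -> -X world => lower side in top
mt=[(140,-60,28),(140,60,28),(-35,-26,28),(-35,26,28),(-135,-60,12),(-135,60,12)]
ot=[t(52,152),t(95,403),t(427,155),t(450,265),t(615,55),t(665,300)]
ms=[(140,-60,28),(140,60,28),(140,-60,0),(140,60,0),(-135,-60,12),(-135,60,12)]
os_=[s(72,478),s(435,490),s(70,545),s(430,558),s(162,108),s(455,120)]
def f(p,use):
    r=[]
    if 't' in use: r.append(proj("top",J(p[:3],mt))-ot); r.append(proj("top",J(p[:3],[(p[3],-46,22),(p[3],46,22)]))-[t(697,63),t(740,248)])
    if 's' in use: r.append(proj("side",J(p[:3],ms))-os_);r.append(proj("side",J(p[:3],[(p[3],-46,22),(p[3],46,22)]))-[s(203,65),s(430,70)])
    return np.concatenate(r).ravel()
for u in("t","s","ts"):
    q=least_squares(f,[.56,-.02,1.79,-170],args=(u,),x_scale=[.01,.01,.01,10],loss='soft_l1'); print(u,q.x,f(q.x,u).reshape(-1,2).round(1).tolist())
p=q.x[:3]
for n in("top","side"):
    im=cv2.imread(f"pics/{n}0.png"); S=4 if n=="top" else 7; o=(245,220,200,115) if n=="top" else (305,205,80,85)
    c=cv2.convertScaleAbs(cv2.resize(im[o[1]:o[1]+o[3],o[0]:o[0]+o[2]],None,fx=S,fy=S,interpolation=cv2.INTER_CUBIC),alpha=1.4)
    def L(P,col,cl=True):
        q=((proj(n,J(p,P))-o[:2]+.5)*S).round().astype(int); cv2.polylines(c,[q],cl,col,1)
    L([(-135,-60,12),(140,-60,12),(140,60,12),(-135,60,12)],(0,0,255))
    L([(128,-26,28),(-35,-26,28),(-65,-41,28)],(0,255,0),False);L([(128,26,28),(-35,26,28),(-65,41,28)],(0,255,0),False)
    L([(140,-60,28),(140,60,28)],(255,0,255),False)
    L([(-172,-46,22),(-172,46,22),(55,46,22),(55,-46,22)],(255,255,0))
    L([(17+26.5*np.cos(a),26.5*np.sin(a),22) for a in np.linspace(0,6.28,40)],(0,255,255))
    cv2.imwrite(f"pics/ov_{n}.png",c)
E
```

```text
disc [[ 0.5975  0.3002  0.0106 -0.0751 -0.3574  0.3646  0.0892]] [[0.5962 0.2988 0.014 ]] [[0.5965 0.304  0.014 ]]
t [   0.5592   -0.0174    1.7836 -172.3408] [[-0.1, 0.0], [-0.5, 0.3], [0.4, -0.1], [0.1, -0.7], [-0.6, 0.1], [0.5, -0.8], [0.0, 0.4], [0.2, 0.7]]
s [   0.5602   -0.0163    1.7897 -169.0002] [[-0.0, -0.7], [-0.5, -0.2], [0.7, -0.4], [0.0, -0.0], [-0.4, 2.4], [0.8, 2.1], [-0.2, -0.2], [-0.2, 0.1]]
ts [   0.5596   -0.0172    1.7855 -172.1037] [[-0.3, -0.1], [-0.5, 0.2], [0.2, -0.4], [0.0, -0.9], [-0.8, -0.2], [0.4, -1.2], [-0.3, 0.1], [-0.1, 0.3], [0.1, -1.0], [-0.4, -0.4], [0.8, -0.7], [0.2, -0.1], [0.1, 2.2], [1.3, 2.0], [0.5, -0.9], [0.4, -0.5]]
```

View pics/ov_top.png

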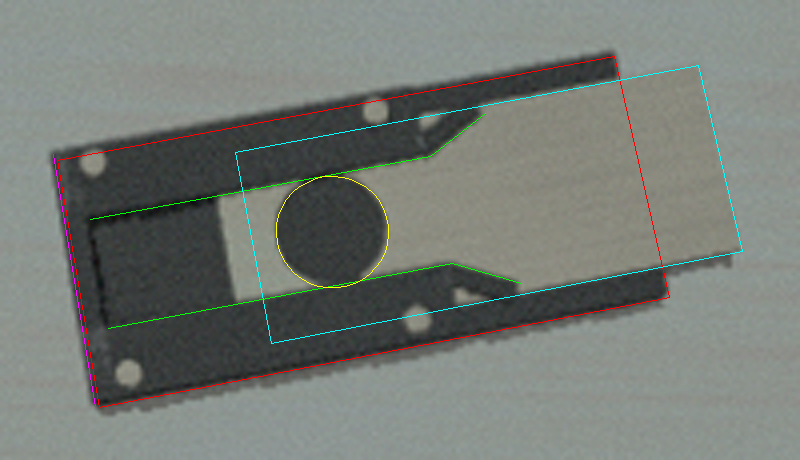

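View pics/ov_side.png

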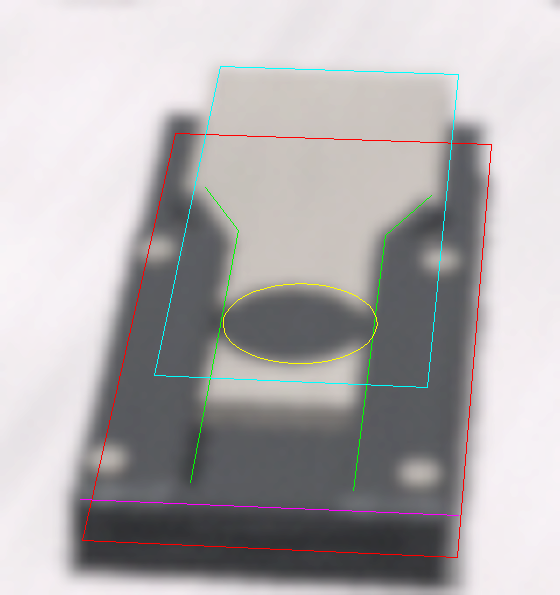

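Run:
```python
from h import *
from scipy.spatial.transform import Rotation as R
s=bot.state(); r=R.from_quat(s['ee_rot']); print(r.as_matrix())
yz=np.arctan2(r.as_matrix()[1,2],r.as_matrix()[0,2])
for k in(0,np.pi,-np.pi,2*np.pi,-2*np.pi): print(1.784+k-yz)
# tilt err
```

```text
[[-0.0005  0.9451  0.3267]
 [ 0.001   0.3267 -0.9451]
 [-1.     -0.0001 -0.0011]]
3.0219589792911856
6.163551632880979
-0.1196336742986075
9.305144286470773
-3.2612263278884006
```

{"api": "arm_command", "payload": {
  "deltas": [
    [[360, 290, 0], [0, 0, -0.12], -1],
    [[360, 290, 0], [0, 0, -0.12], -1],
    [[360, 290, 0], [0, 0, -0.12], -1],
    [[360, 290, 0], [0, 0, -0.12], -1],
    [[360, 290, 0], [0, 0, -0.12], -1]
  ],
  "squeeze": 20
}}

```text
t: 0.72
position: [0.4488, -0.3931, 0.3038]
ee_rot: [0.444, 0.55, -0.444, 0.55]
force: [0.1, -0.1, 0.2]
finger_gap: 0.998
```

{"api": "arm_command", "payload": {
  "deltas": [
    [[60, 40, 0], [0, 0, 0], -1],
    [[95, 85, 0], [0, 0, 0], -1],
    [[125, 140, 0], [0, 0, 0], -1],
    [[140, 200, 0], [0, 0, 0], -1],
    [[148, 260, 0], [0, 0, 0], -1]
  ]
}}

```text
t: 1.35
position: [0.5958, -0.1336, 0.3034]
ee_rot: [0.444, 0.551, -0.444, 0.55]
force: [1.2, 0.0, -0.2]
finger_gap: 0.999
```

{"api": "arm_command", "payload": {
  "deltas": [
    [[0, 60, 0], [0, 0, 0], -1],
    [[0, 120, 0], [0, 0, 0], -1],
    [[0, 180, 0], [0, 0, 0], -1],
    [[0, 240, 0], [0, 0, 0], -1],
    [[0, 300, 0], [0, 0, 0], -1]
  ]
}}

```text
t: 1.98
position: [0.5951, 0.1661, 0.3037]
ee_rot: [0.444, 0.55, -0.444, 0.55]
force: [0.8, 0.3, -0.0]
finger_gap: 0.999
```

{"api": "arm_command", "payload": {
  "deltas": [
    [[0, 60, -30], [0, 0, 0], -1],
    [[0, 110, -50], [0, 0, 0], -1],
    [[0, 120, -100], [0, 0, 0], -1],
    [[0, 130, -150], [0, 0, 0], -1],
    [[0, 130, -160], [0, 0, 0], -1]
  ]
}}

```text
t: 2.6
position: [0.5938, 0.2943, 0.1406]
ee_rot: [0.442, 0.551, -0.445, 0.55]
force: [-0.0, 0.5, 0.9]
finger_gap: 1.0
```

Run:
```python
from h import *
from scipy.spatial.transform import Rotation as R
s=bot.state(); p=s['position']; r=R.from_quat(s['ee_rot']).as_matrix(); print(p,r)
print(1.784-np.pi-np.arctan2(r[1,2],r[0,2]))
for n in("top","side"):
    im=bot.capture(n)[:,:,::-1].copy()
    c0=proj(n,[[.5965,.300,.007]])[0]; x0,y0=int(c0[0]-60),int(c0[1]-70)
    c=cv2.resize(im[y0:y0+110,x0:x0+130],None,fx=6,fy=5.4,interpolation=cv2.INTER_CUBIC)
    P=[p+r[:,0]*.060,p+r[:,0]*.060+r[:,2]*.0425,p+r[:,0]*.060-r[:,2]*.0425,p]
    for q in proj(n,P): cv2.drawMarker(c,(int((q[0]-x0+.5)*6),int((q[1]-y0+.5)*5.4)),(0,0,255),0,12,1)
    cv2.imwrite(f"pics/a_{n}.png",c)
```

```text
[0.5938 0.2943 0.1406] [[-0.005   0.9772  0.2124]
 [-0.002   0.2124 -0.9772]
 [-1.     -0.0053  0.0009]]
-0.0008350548643629718
```

View pics/a_top.png

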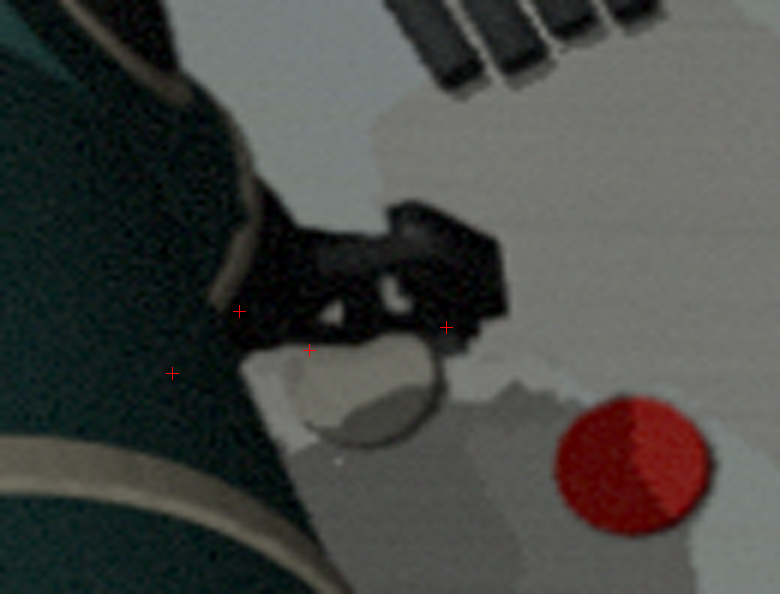

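View pics/a_side.png

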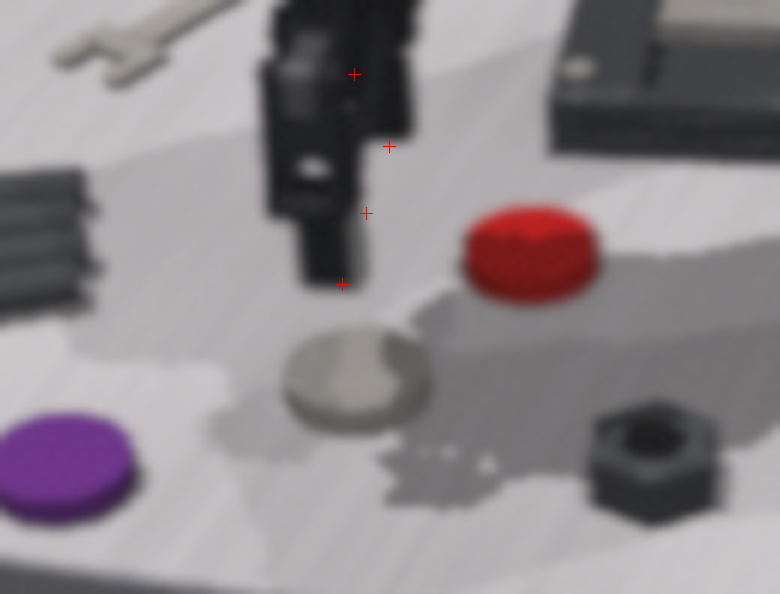

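{"api": "arm_command", "payload": {
  "deltas": [
    [[0, 6, -30], [0, 0, 0], -1],
    [[0, 6, -50], [0, 0, 0], -1],
    [[0, 6, -50], [0, 0, 0], -1]
  ]
}}

```text
t: 3.08
position: [0.5954, 0.2996, 0.0937]
ee_rot: [0.444, 0.55, -0.445, 0.55]
force: [-0.7, 0.5, 0.3]
finger_gap: 1.0
```

```bash
cat > look.py <<'E'
import sys
from h import *
from scipy.spatial.transform import Rotation as R
def look(tag,ctr,tip=.060,half=.0425,wins=("top","side")):
    s=bot.state(); p=s['position']; r=R.from_quat(s['ee_rot']).as_matrix(); print(s['t'],p,s['force'],s['finger_gap'])
    for n in wins:
        im=bot.capture(n)[:,:,::-1].copy()
        c0=proj(n,[ctr])[0]; x0,y0=int(c0[0]-50),int(c0[1]-55)
        c=cv2.convertScaleAbs(cv2.resize(im[y0:y0+75,x0:x0+100],None,fx=8,fy=8,interpolation=cv2.INTER_CUBIC),alpha=1.4)
        P=[p+r[:,0]*tip,p+r[:,0]*tip+r[:,2]*half,p+r[:,0]*tip-r[:,2]*half]
        for q in proj(n,P): cv2.drawMarker(c,(int((q[0]-x0+.5)*8),int((q[1]-y0+.5)*8)),(0,0,255),0,12,1)
        cv2.imwrite(f"pics/{tag}_{n}.png",c); print(n,x0,y0)
E
python3 -c "
from look import *
look('b',[.5965,.300,.0])"
```

```text
3.075 [0.5954 0.2996 0.0937] [-0.6604  0.4566  0.2612] 0.9997958380554716
top 125 198
side 234 275
```

View pics/b_side.png

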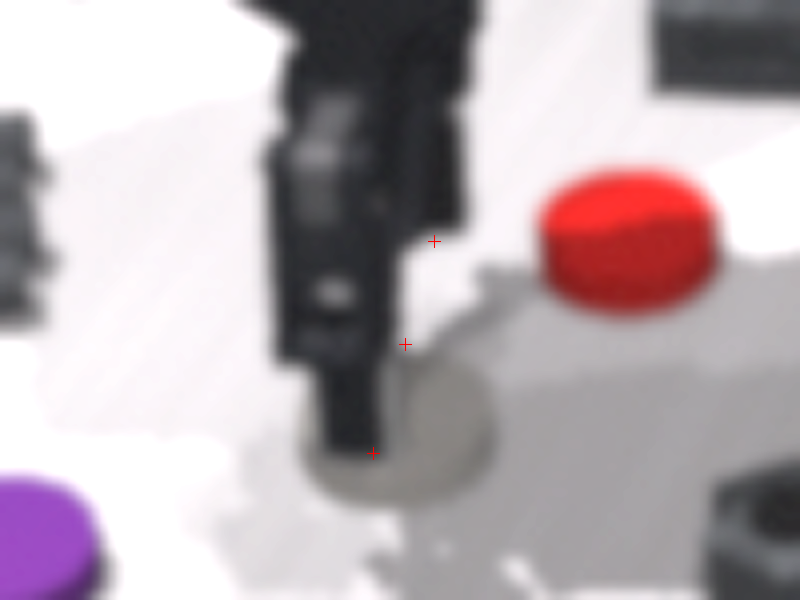

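View pics/b_top.png

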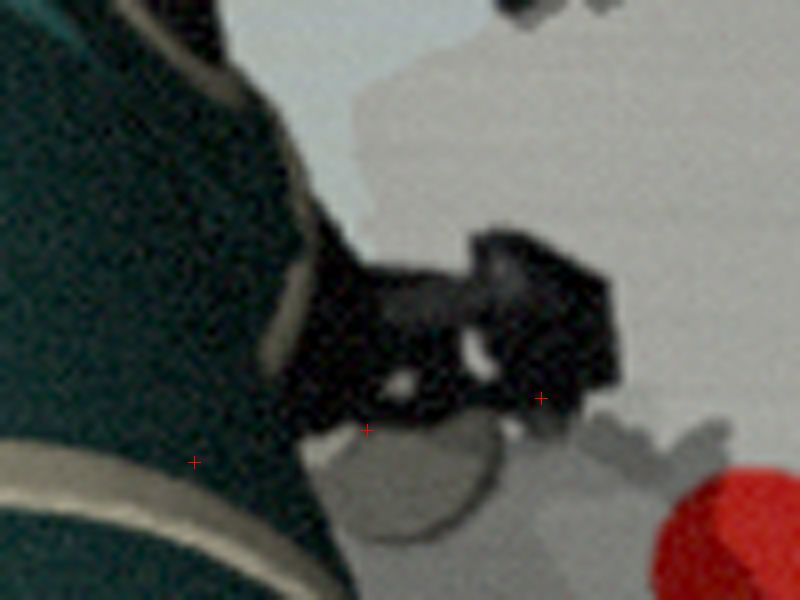

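{"api": "arm_command", "payload": {
  "deltas": [
    [[0, 0, -10], [0, 0, 0], -1],
    [[0, 0, -20], [0, 0, 0], -1],
    [[0, 0, -20], [0, 0, 0], -1]
  ]
}}

```text
t: 3.55
position: [0.595, 0.3001, 0.0728]
ee_rot: [0.444, 0.551, -0.445, 0.55]
force: [-0.4, -0.2, -1.0]
finger_gap: 1.0
```

```bash
python3 -c "
from look import *
look('c',[.5965,.300,.0])"
```

```text
3.55 [0.595  0.3001 0.0728] [-0.3706 -0.1999 -1.0343] 0.9995973101019505
top 125 198
side 234 275
```

View pics/c_side.png

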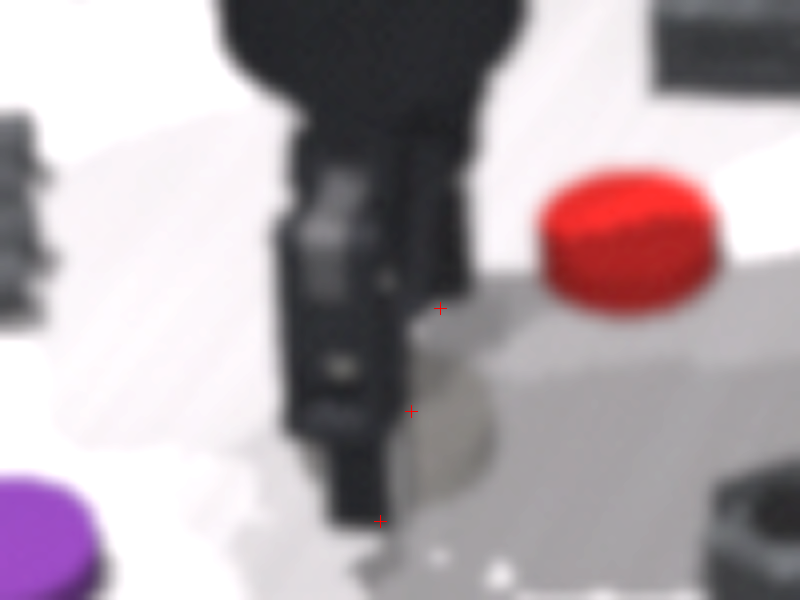

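The front fingertip is at (360,520) and the rear one at (440,300), straddling the disc, whose centre is near (396,412). Closing gently.

{"api": "arm_command", "payload": {
  "deltas": [
    [[0, 0, 0], [0, 0, 0], 0.2],
    [[0, 0, 0], [0, 0, 0], 0.2],
    [[0, 0, 0], [0, 0, 0], 0.2],
    [[0, 0, 0], [0, 0, 0], 0.2]
  ],
  "squeeze": 25
}}

```text
t: 4.15
position: [0.5955, 0.3004, 0.0743]
ee_rot: [0.444, 0.55, -0.444, 0.55]
force: [-2.3, 0.1, 6.2]
finger_gap: 0.572
```

{"api": "arm_command", "payload": {
  "deltas": [
    [[0, 0, 0], [0, 0, 0], 0.2],
    [[0, 0, 15], [0, 0, 0], 0.2],
    [[0, 0, 50], [0, 0, 0], 0.2],
    [[0, 0, 80], [0, 0, 0], 0.2],
    [[0, 0, 80], [0, 0, 0], 0.2]
  ]
}}

```text
t: 4.78
position: [0.5964, 0.3009, 0.1571]
ee_rot: [0.446, 0.55, -0.443, 0.551]
force: [-0.2, -0.0, -2.2]
finger_gap: 0.569
```

```bash
python3 -c "
from look import *
look('d',[.5965,.300,.08],tip=.07,half=.025)"
```

```text
4.775 [0.5964 0.3009 0.1571] [-0.1537 -0.0456 -2.22  ] 0.5686442493541146
top 112 190
side 232 243
```

View pics/d_side.png

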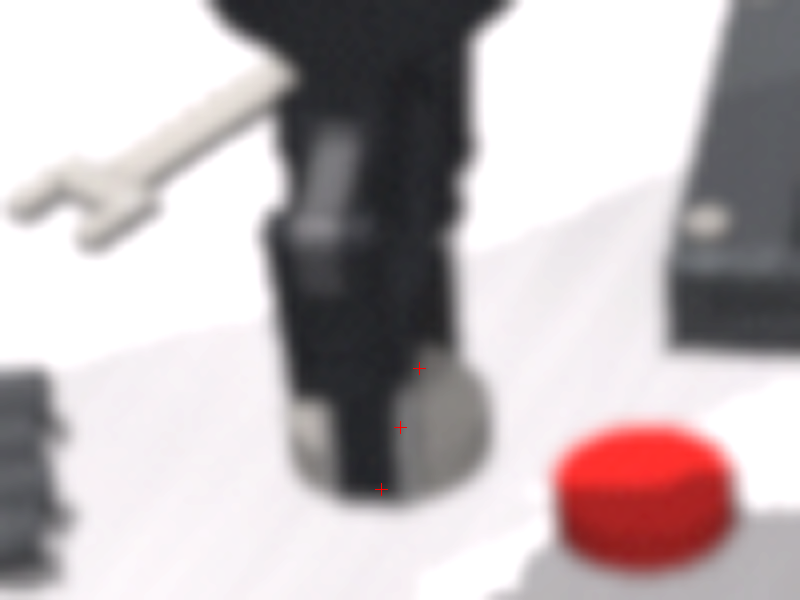

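View pics/d_top.png

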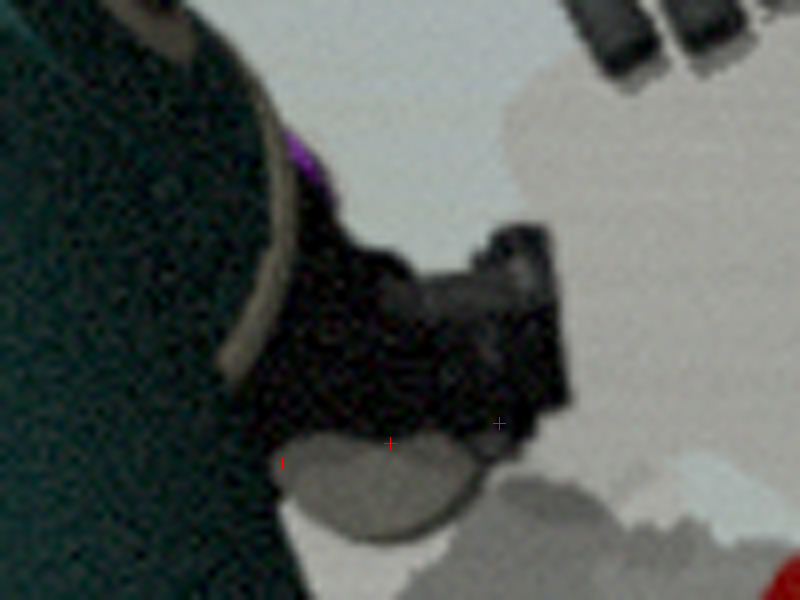

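Disc is held level (side (391,430)), weight reading 2.2 N. I'll carry it over the jig to the loading end.

{"api": "arm_command", "payload": {
  "deltas": [
    [[0, -50, 0], [0, 0, 0], 0.2],
    [[-4, -110, 0], [0, 0, 0], 0.2],
    [[-8, -170, 0], [0, 0, 0], 0.2],
    [[-12, -230, 0], [0, 0, 0], 0.2],
    [[-16, -290, 0], [0, 0, 0], 0.2]
  ]
}}

```text
t: 5.5
position: [0.5785, 0.0084, 0.153]
ee_rot: [0.444, 0.551, -0.444, 0.55]
force: [2.3, 0.1, -1.2]
finger_gap: 0.572
```

{"api": "arm_command", "payload": {
  "deltas": [
    [[0, -60, 0], [0, 0, 0], 0.2],
    [[0, -105, 0], [0, 0, 0], 0.2],
    [[0, -119, -10], [0, 0, 0], 0.2],
    [[0, -119, -30], [0, 0, 0], 0.2],
    [[0, -119, -40], [0, 0, 0], 0.2]
  ]
}}

```text
t: 6.12
position: [0.5787, -0.1066, 0.1117]
ee_rot: [0.443, 0.552, -0.444, 0.55]
force: [-0.5, 0.7, -1.8]
finger_gap: 0.566
```

```bash
python3 -c "
from look import *
look('e',[.579,-.110,.03],tip=.07,half=.025)"
```

```text
6.125 [ 0.5787 -0.1066  0.1117] [-0.5411  0.6951 -1.8367] 0.5659605680259364
top 335 211
side 301 170
```

View pics/e_side.png

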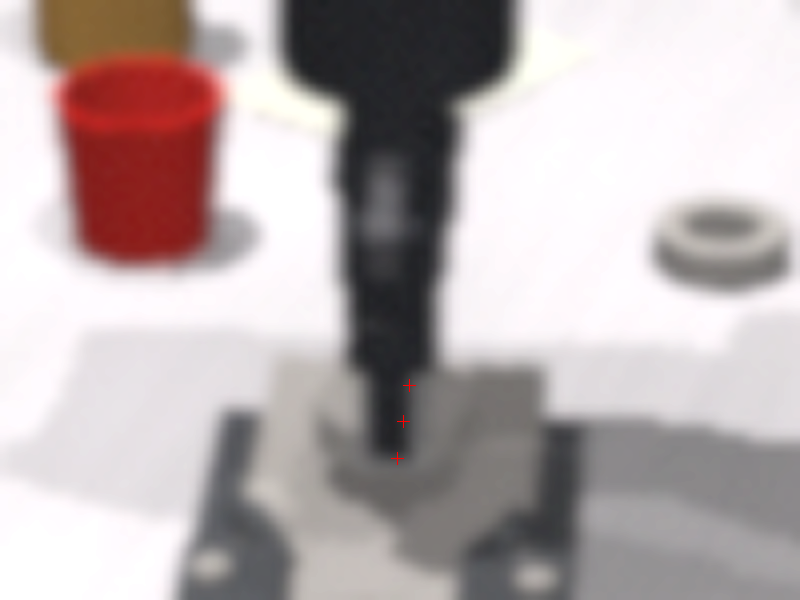

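View pics/e_top.png

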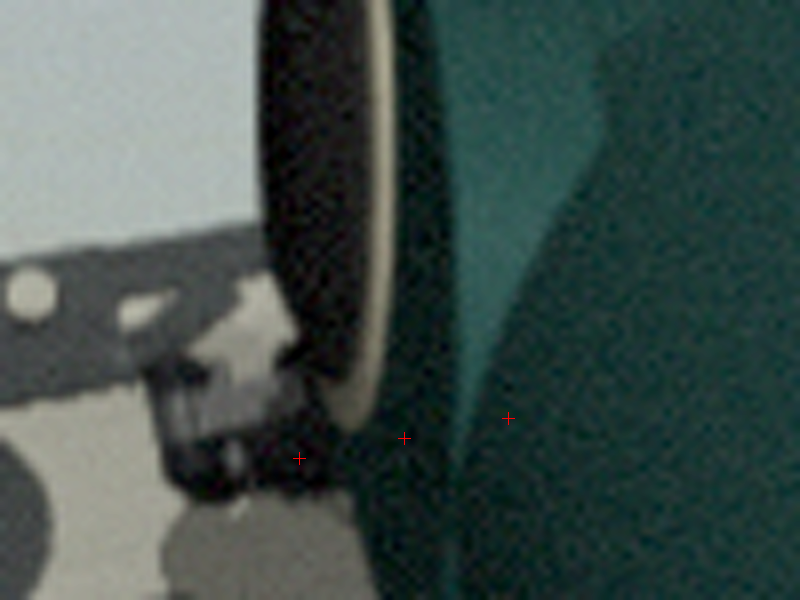

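The disc is held over the bare plate (side (390,440)), between the plate's edges at 255 and 545 there. Lowering with force checks.

{"api": "arm_command", "payload": {
  "deltas": [
    [[0, 0, -6], [0, 0, 0], 0.2],
    [[0, 0, -11], [0, 0, 0], 0.2],
    [[0, 0, -11], [0, 0, 0], 0.2],
    [[0, 0, -11], [0, 0, 0], 0.2]
  ]
}}

```text
t: 6.72
position: [0.5795, -0.1086, 0.1031]
ee_rot: [0.444, 0.55, -0.444, 0.55]
force: [-0.0, 0.4, -2.9]
finger_gap: 0.568
```

{"api": "arm_command", "payload": {
  "deltas": [
    [[0, 0, -1], [0, 0, 0], 0.2],
    [[0, 0, -2], [0, 0, 0], 0.2]
  ]
}}

```text
t: 6.98
position: [0.5794, -0.1087, 0.1009]
ee_rot: [0.444, 0.55, -0.444, 0.55]
force: [-0.3, 0.0, -2.3]
finger_gap: 0.571
```

{"api": "arm_command", "payload": {
  "deltas": [
    [[0, 0, -1], [0, 0, 0], 0.2],
    [[0, 0, -2], [0, 0, 0], 0.2],
    [[0, 0, -3], [0, 0, 0], 0.2]
  ]
}}

```text
t: 7.35
position: [0.5794, -0.1086, 0.0978]
ee_rot: [0.444, 0.55, -0.444, 0.55]
force: [0.9, 0.5, -2.1]
finger_gap: 0.57
```

{"api": "arm_command", "payload": {
  "deltas": [
    [[0, 0, -0.5], [0, 0, 0], 0.2],
    [[0, 0, -1], [0, 0, 0], 0.2]
  ]
}}

```text
t: 7.6
position: [0.5794, -0.1087, 0.0968]
ee_rot: [0.444, 0.55, -0.444, 0.55]
force: [0.0, -0.1, -1.7]
finger_gap: 0.571
```

{"api": "arm_command", "payload": {
  "deltas": [
    [[0, 0, -0.4], [0, 0, 0], 0.2],
    [[0, 0, -0.4], [0, 0, 0], 0.2]
  ]
}}

```text
t: 7.85
position: [0.5794, -0.1086, 0.0964]
ee_rot: [0.444, 0.55, -0.444, 0.55]
force: [-0.3, 0.4, -2.6]
finger_gap: 0.569
```

{"api": "arm_command", "payload": {
  "deltas": [
    [[0, 0, -0.4], [0, 0, 0], 0.2],
    [[0, 0, -0.4], [0, 0, 0], 0.2]
  ]
}}

```text
t: 8.1
position: [0.5794, -0.1087, 0.0963]
ee_rot: [0.444, 0.55, -0.444, 0.55]
force: [-2.7, 1.4, 4.7]
finger_gap: 0.566
```

{"api": "arm_command", "payload": {
  "deltas": [
    [[0, 0, 0], [0, 0, 0], -0.28],
    [[0, 0, 0], [0, 0, 0], -0.28],
    [[0, 0, 0], [0, 0, 0], -0.28]
  ]
}}

```text
t: 8.48
position: [0.5794, -0.1086, 0.096]
ee_rot: [0.444, 0.55, -0.444, 0.55]
force: [0.8, -0.3, 0.1]
finger_gap: 0.643
```

```bash
python3 -c "
from look import *
look('f',[.579,-.110,.03],tip=.07,half=.025)"
```

```text
8.475 [ 0.5794 -0.1086  0.096 ] [ 0.822  -0.3461  0.107 ] 0.6433439122209004
top 335 211
side 301 170
```

View pics/f_side.png

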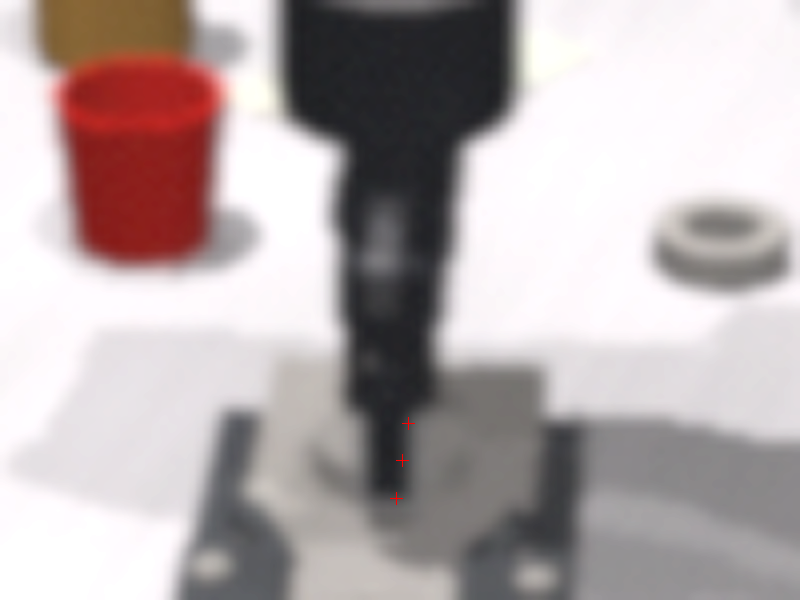

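View pics/f_top.png

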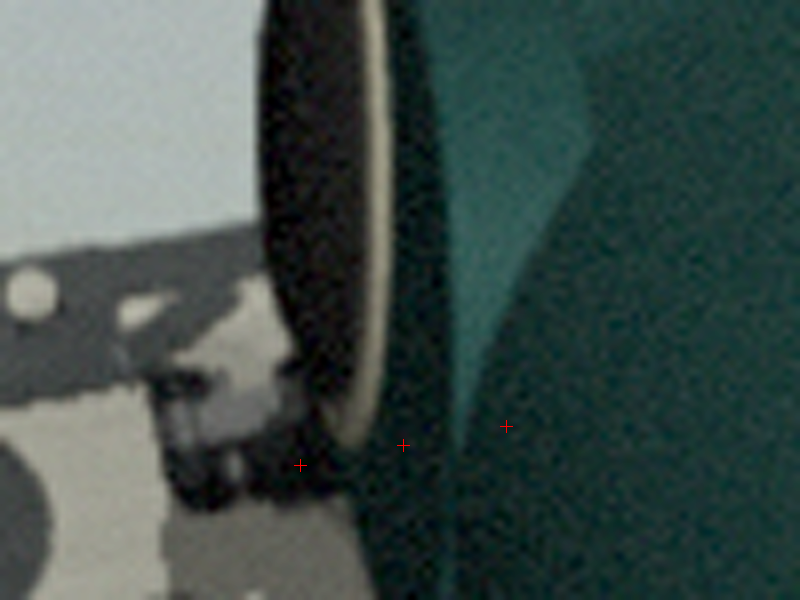

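{"api": "arm_command", "payload": {
  "deltas": [
    [[-0.6, 2.9, 0], [0, 0, 0], -0.28],
    [[-1.3, 5.9, 0], [0, 0, 0], -0.28],
    [[-1.9, 8.8, 0], [0, 0, 0], -0.28],
    [[-2.5, 11.7, 0], [0, 0, 0], -0.28],
    [[-3.2, 14.7, 0], [0, 0, 0], -0.28]
  ]
}}

```text
t: 9.2
position: [0.5762, -0.0937, 0.0961]
ee_rot: [0.444, 0.55, -0.444, 0.55]
force: [-0.5, -1.2, 0.3]
finger_gap: 0.642
```

{"api": "arm_command", "payload": {
  "deltas": [
    [[-0.6, 2.9, 0], [0, 0, 0], -0.28],
    [[-1.3, 5.9, 0], [0, 0, 0], -0.28],
    [[-1.9, 8.8, 0], [0, 0, 0], -0.28],
    [[-2.5, 11.7, 0], [0, 0, 0], -0.28],
    [[-3.2, 14.7, 0], [0, 0, 0], -0.28]
  ]
}}

```text
t: 9.82
position: [0.573, -0.0791, 0.0961]
ee_rot: [0.444, 0.55, -0.444, 0.55]
force: [0.2, -0.5, -0.7]
finger_gap: 0.641
```

```bash
python3 -c "
from look import *
look('g',[.573,-.080,.03],tip=.07,half=.025)"
```

```text
9.825 [ 0.573  -0.0791  0.0961] [ 0.2345 -0.468  -0.6806] 0.6408555587210483
top 320 213
side 300 176
```

View pics/g_side.png

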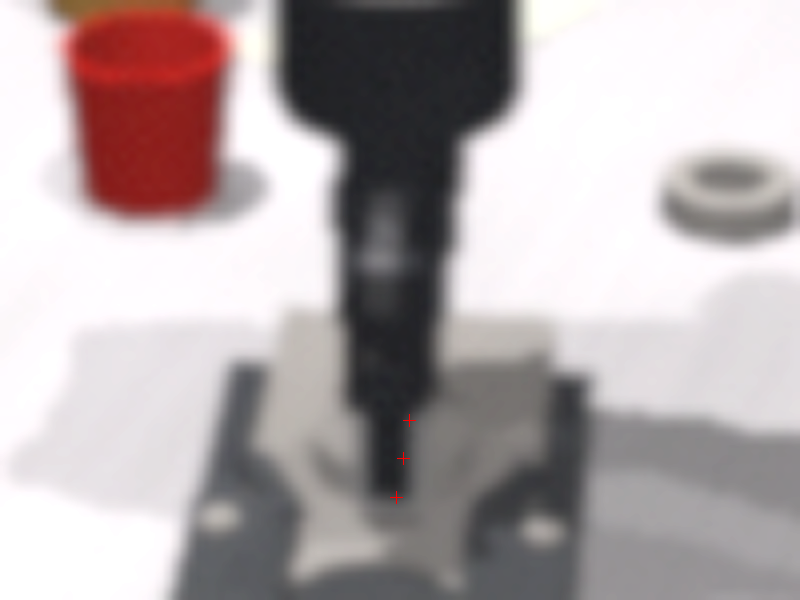

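View pics/g_top.png

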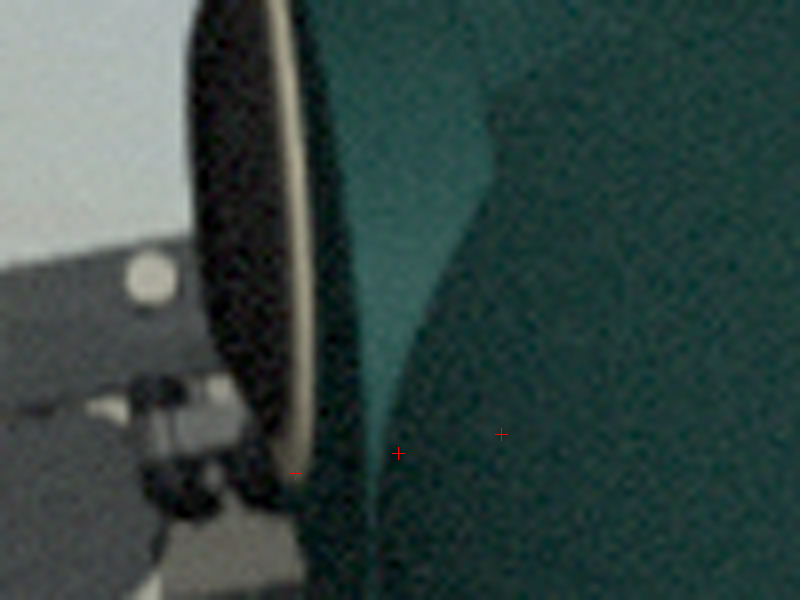

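The disc rides with the fingers (side, spanning 310–475, funnel mouth about 255–550). Continue, checking forces.

{"api": "arm_command", "payload": {
  "deltas": [
    [[-0.6, 2.9, 0], [0, 0, 0], -0.28],
    [[-1.3, 5.9, 0], [0, 0, 0], -0.28],
    [[-1.9, 8.8, 0], [0, 0, 0], -0.28]
  ]
}}

```text
t: 10.3
position: [0.5711, -0.0703, 0.0961]
ee_rot: [0.444, 0.55, -0.444, 0.55]
force: [0.7, -0.3, -0.2]
finger_gap: 0.638
```

{"api": "arm_command", "payload": {
  "deltas": [
    [[-0.4, 2, 0], [0, 0, 0], -0.28],
    [[-0.9, 3.9, 0], [0, 0, 0], -0.28],
    [[-1.3, 5.9, 0], [0, 0, 0], -0.28]
  ]
}}

```text
t: 10.68
position: [0.5698, -0.0645, 0.0961]
ee_rot: [0.444, 0.55, -0.444, 0.55]
force: [0.7, -0.9, 0.3]
finger_gap: 0.639
```

{"api": "arm_command", "payload": {
  "deltas": [
    [[-0.4, 2, 0], [0, 0, 0], -0.28],
    [[-0.9, 3.9, 0], [0, 0, 0], -0.28],
    [[-1.3, 5.9, 0], [0, 0, 0], -0.28]
  ]
}}

```text
t: 11.05
position: [0.5685, -0.0586, 0.0961]
ee_rot: [0.444, 0.55, -0.444, 0.55]
force: [0.2, -0.8, 0.0]
finger_gap: 0.642
```

{"api": "arm_command", "payload": {
  "deltas": [
    [[-0.4, 2, 0], [0, 0, 0], -0.28],
    [[-0.9, 3.9, 0], [0, 0, 0], -0.28],
    [[-1.3, 5.9, 0], [0, 0, 0], -0.28]
  ]
}}

```text
t: 11.42
position: [0.5672, -0.0526, 0.096]
ee_rot: [0.444, 0.55, -0.444, 0.55]
force: [0.1, -0.4, 0.3]
finger_gap: 0.636
```

{"api": "arm_command", "payload": {
  "deltas": [
    [[-0.4, 2, 0], [0, 0, 0], -0.28],
    [[-0.9, 3.9, 0], [0, 0, 0], -0.28],
    [[-1.3, 5.9, 0], [0, 0, 0], -0.28]
  ]
}}

```text
t: 11.8
position: [0.5658, -0.0467, 0.096]
ee_rot: [0.444, 0.55, -0.444, 0.55]
force: [0.5, -1.4, 0.2]
finger_gap: 0.636
```

{"api": "arm_command", "payload": {
  "deltas": [
    [[-0.4, 2, 0], [0, 0, 0], -0.28],
    [[-0.9, 3.9, 0], [0, 0, 0], -0.28],
    [[-1.3, 5.9, 0], [0, 0, 0], -0.28]
  ]
}}

```text
t: 12.18
position: [0.5646, -0.0408, 0.0961]
ee_rot: [0.444, 0.55, -0.444, 0.55]
force: [0.3, -0.6, 0.1]
finger_gap: 0.638
```

```bash
python3 -c "
from look import *
look('i',[.565,-.040,.03],tip=.07,half=.025)"
```

```text
12.175 [ 0.5646 -0.0408  0.0961] [ 0.3389 -0.5835  0.15  ] 0.6378872287232141
top 298 217
side 298 184
```

View pics/i_side.png

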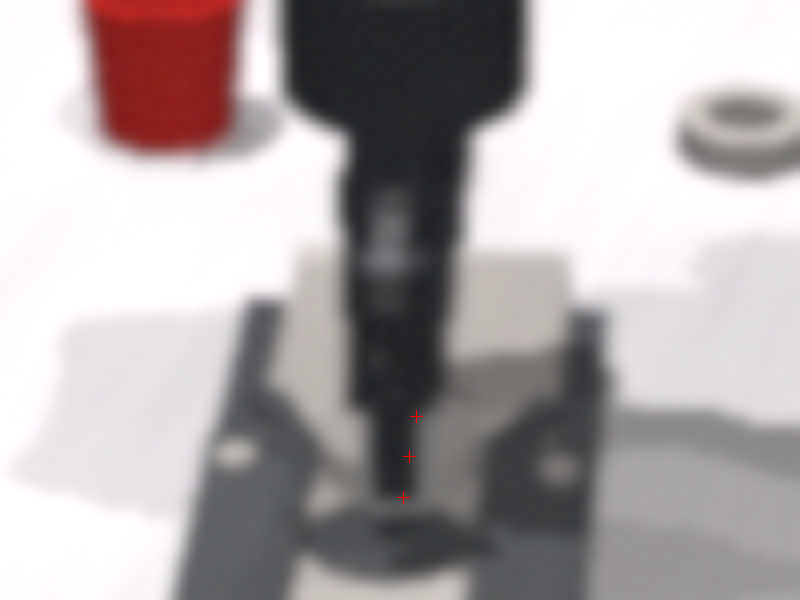

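View pics/i_top.png

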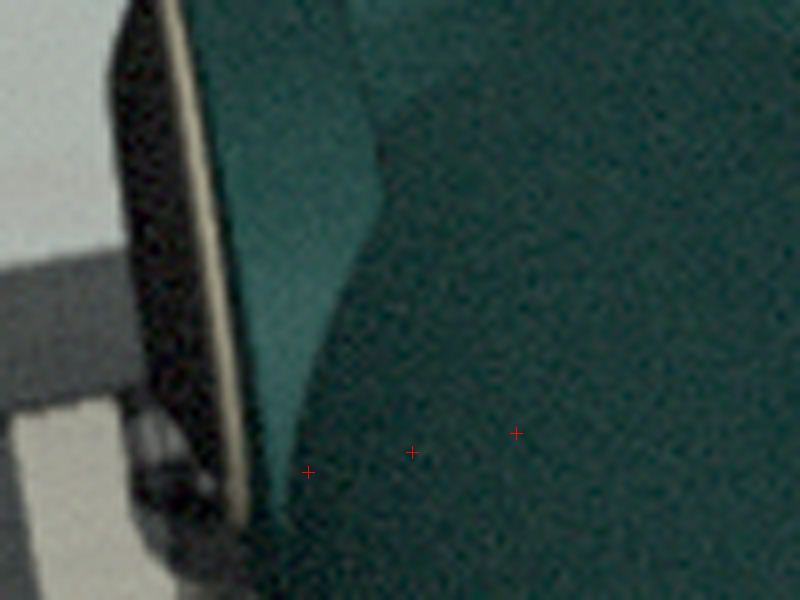

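The disc is centred at the narrow end (side (395,480)), with drag around 1 N. Continue.

{"api": "arm_command", "payload": {
  "deltas": [
    [[-0.4, 2, 0], [0, 0, 0], -0.28],
    [[-0.9, 3.9, 0], [0, 0, 0], -0.28],
    [[-1.3, 5.9, 0], [0, 0, 0], -0.28],
    [[-1.7, 7.8, 0], [0, 0, 0], -0.28],
    [[-2.1, 9.8, 0], [0, 0, 0], -0.28]
  ]
}}

```text
t: 12.9
position: [0.5625, -0.031, 0.0961]
ee_rot: [0.444, 0.55, -0.444, 0.55]
force: [1.5, -1.0, -0.6]
finger_gap: 0.643
```

{"api": "arm_command", "payload": {
  "deltas": [
    [[-0.4, 2, 0], [0, 0, 0], -0.28],
    [[-0.9, 3.9, 0], [0, 0, 0], -0.28],
    [[-1.3, 5.9, 0], [0, 0, 0], -0.28],
    [[-1.7, 7.8, 0], [0, 0, 0], -0.28],
    [[-2.1, 9.8, 0], [0, 0, 0], -0.28]
  ]
}}

```text
t: 13.52
position: [0.5604, -0.0212, 0.0961]
ee_rot: [0.444, 0.55, -0.444, 0.55]
force: [0.2, -1.7, 0.4]
finger_gap: 0.648
```

{"api": "arm_command", "payload": {
  "deltas": [
    [[-0.3, 1.5, 0], [0, 0, 0], -0.28],
    [[-0.7, 3, 0], [0, 0, 0], -0.28],
    [[-1, 4.5, 0], [0, 0, 0], -0.28],
    [[-1.3, 6, 0], [0, 0, 0], -0.28]
  ]
}}

```text
t: 14.02
position: [0.5591, -0.0152, 0.0961]
ee_rot: [0.444, 0.55, -0.444, 0.55]
force: [0.7, -1.5, 0.3]
finger_gap: 0.643
```

```bash
python3 -c "
from look import *
look('j',[.560,-.015,.03],tip=.07,half=.025,wins=('side',))"
```

```text
14.025 [ 0.5591 -0.0152  0.0961] [ 0.6621 -1.4857  0.3428] 0.6432922970789731
side 297 189
```

View pics/j_side.png

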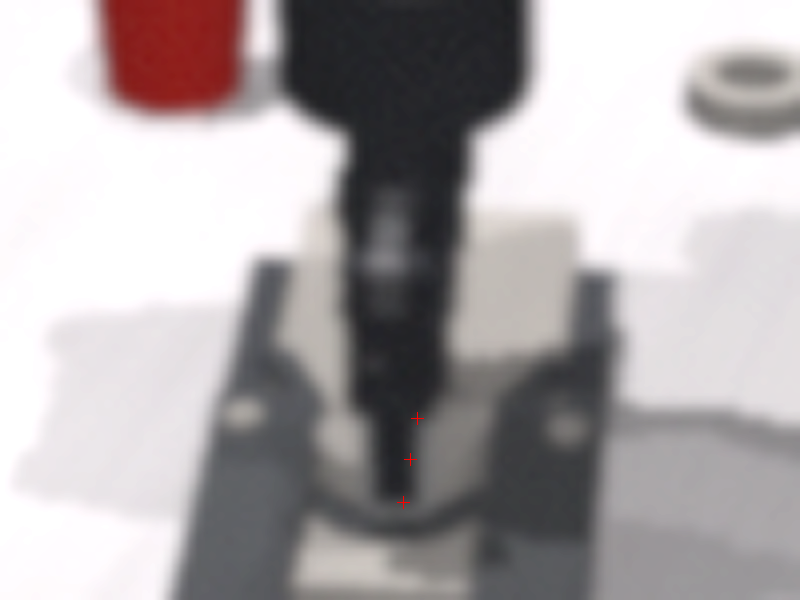

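The disc now overlaps most of the dark pocket; its front crescent is still open at side (395,525). Slower now.

{"api": "arm_command", "payload": {
  "deltas": [
    [[-0.2, 1, 0], [0, 0, 0], -0.28],
    [[-0.4, 2, 0], [0, 0, 0], -0.28],
    [[-0.6, 3, 0], [0, 0, 0], -0.28],
    [[-0.9, 4, 0], [0, 0, 0], -0.28]
  ]
}}

```text
t: 14.58
position: [0.5582, -0.0113, 0.0961]
ee_rot: [0.444, 0.55, -0.444, 0.55]
force: [1.9, -1.5, 2.0]
finger_gap: 0.641
```

{"api": "arm_command", "payload": {
  "deltas": [
    [[-0.2, 1, 0], [0, 0, 0], -0.28],
    [[-0.4, 2, 0], [0, 0, 0], -0.28],
    [[-0.6, 3, 0], [0, 0, 0], -0.28],
    [[-0.9, 4, 0], [0, 0, 0], -0.28]
  ]
}}

```text
t: 15.08
position: [0.5573, -0.0073, 0.0961]
ee_rot: [0.444, 0.55, -0.444, 0.55]
force: [0.7, -1.6, 1.1]
finger_gap: 0.643
```

{"api": "arm_command", "payload": {
  "deltas": [
    [[-0.2, 1, 0], [0, 0, 0], -0.28],
    [[-0.4, 2, 0], [0, 0, 0], -0.28],
    [[-0.6, 3, 0], [0, 0, 0], -0.28]
  ]
}}

```text
t: 15.45
position: [0.5567, -0.0043, 0.0961]
ee_rot: [0.444, 0.55, -0.444, 0.55]
force: [0.5, -1.7, 2.3]
finger_gap: 0.638
```

```bash
python3 -c "
from look import *
look('k',[.558,-.005,.03],tip=.07,half=.025,wins=('side',))"
```

```text
15.45 [ 0.5567 -0.0043  0.0961] [ 0.5012 -1.7346  2.2875] 0.637527601888168
side 297 191
```

View pics/k_side.png

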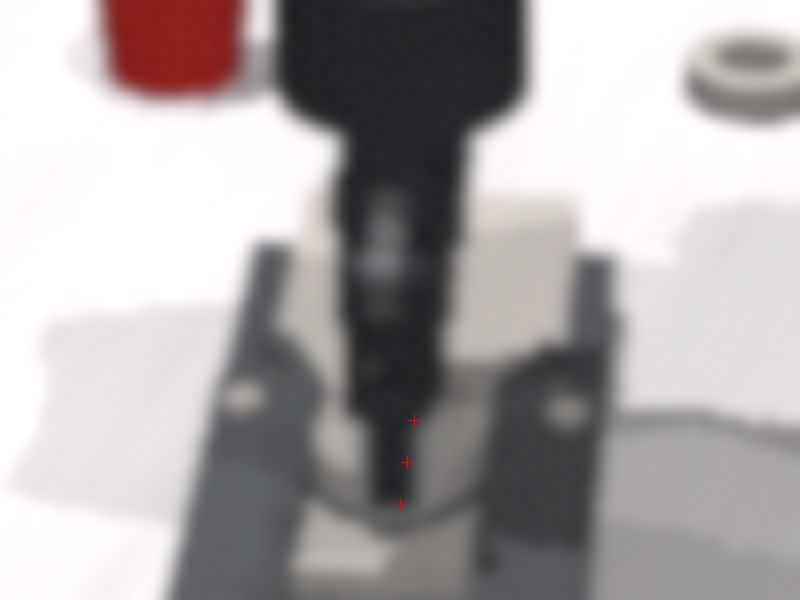

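{"api": "arm_command", "payload": {
  "deltas": [
    [[-0.2, 1, 0], [0, 0, 0], -0.28],
    [[-0.4, 2, 0], [0, 0, 0], -0.28]
  ]
}}

```text
t: 15.75
position: [0.5561, -0.0022, 0.0959]
ee_rot: [0.444, 0.55, -0.444, 0.55]
force: [-0.4, -1.0, -0.8]
finger_gap: 0.646
```

{"api": "arm_command", "payload": {
  "deltas": [
    [[-0.2, 1, 0], [0, 0, 0], -0.28],
    [[-0.4, 2, 0], [0, 0, 0], -0.28]
  ]
}}

```text
t: 16.0
position: [0.5558, -0.0003, 0.096]
ee_rot: [0.444, 0.55, -0.444, 0.55]
force: [0.0, -1.9, -0.3]
finger_gap: 0.645
```

{"api": "arm_command", "payload": {
  "deltas": [
    [[-0.2, 1, 0], [0, 0, 0], -0.28],
    [[-0.4, 2, 0], [0, 0, 0], -0.28]
  ]
}}

```text
t: 16.25
position: [0.5555, 0.0017, 0.0961]
ee_rot: [0.444, 0.55, -0.444, 0.55]
force: [0.7, -1.3, -0.0]
finger_gap: 0.639
```

```bash
python3 -c "
from look import *
look('l',[.558,.0,.03],tip=.07,half=.025,wins=('side',))"
```

```text
16.25 [0.5555 0.0017 0.0961] [ 0.7384 -1.3355 -0.0148] 0.6394861285285267
side 296 192
```

View pics/l_side.png

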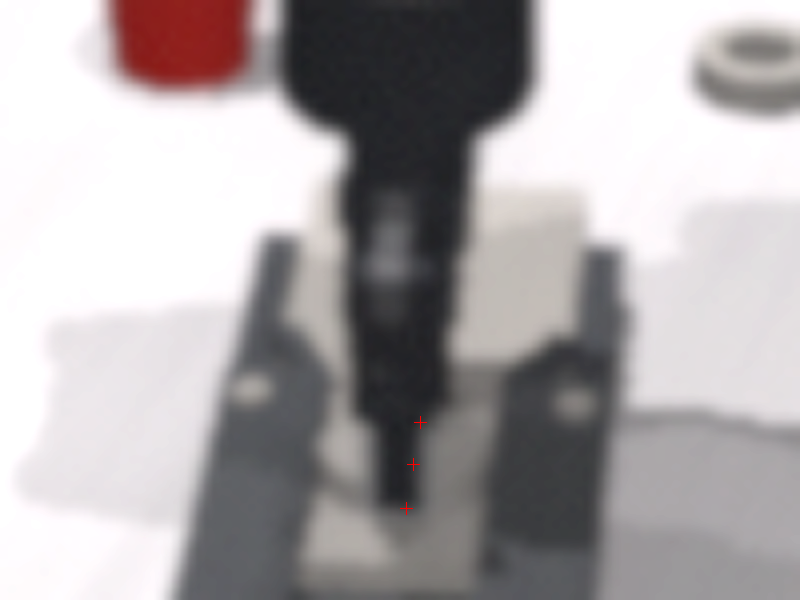

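{"api": "arm_command", "payload": {
  "deltas": [
    [[-0.2, 1, 0], [0, 0, 0], -0.28],
    [[-0.4, 2, 0], [0, 0, 0], -0.28]
  ]
}}

```text
t: 16.55
position: [0.5551, 0.0037, 0.0961]
ee_rot: [0.444, 0.55, -0.444, 0.55]
force: [0.5, -2.1, 0.3]
finger_gap: 0.639
```

{"api": "arm_command", "payload": {
  "deltas": [
    [[-0.2, 1, 0], [0, 0, 0], -0.28],
    [[-0.2, 1, 0], [0, 0, 0], -0.28]
  ]
}}

```text
t: 16.8
position: [0.555, 0.004, 0.0961]
ee_rot: [0.444, 0.55, -0.444, 0.55]
force: [0.2, -5.7, 0.1]
finger_gap: 0.638
```

{"api": "arm_command", "payload": {
  "deltas": [
    [[-0.2, 1, 0], [0, 0, 0], -0.28],
    [[-0.2, 1, 0], [0, 0, 0], -0.28]
  ]
}}

```text
t: 17.05
position: [0.5549, 0.0042, 0.0962]
ee_rot: [0.444, 0.55, -0.445, 0.55]
force: [1.2, -9.5, 1.3]
finger_gap: 0.642
```

Wall contact at about 9.5 N. Backing off to relieve the load.

{"api": "arm_command", "payload": {
  "deltas": [
    [[0.4, -2, 0], [0, 0, 0], -0.28],
    [[0.8, -4, 0], [0, 0, 0], -0.28],
    [[0.9, -4.5, 0], [0, 0, 0], -0.28]
  ]
}}

```text
t: 17.42
position: [0.5556, 0.0013, 0.096]
ee_rot: [0.444, 0.55, -0.444, 0.55]
force: [-0.7, 0.0, -0.2]
finger_gap: 0.641
```

```bash
python3 -c "
from look import *
look('m',[.558,.0,.03],tip=.07,half=.025,wins=('side',))"
```

```text
17.425 [0.5556 0.0013 0.096 ] [-0.7242  0.0185 -0.2068] 0.6407866103986924
side 296 192
```

View pics/m_side.png

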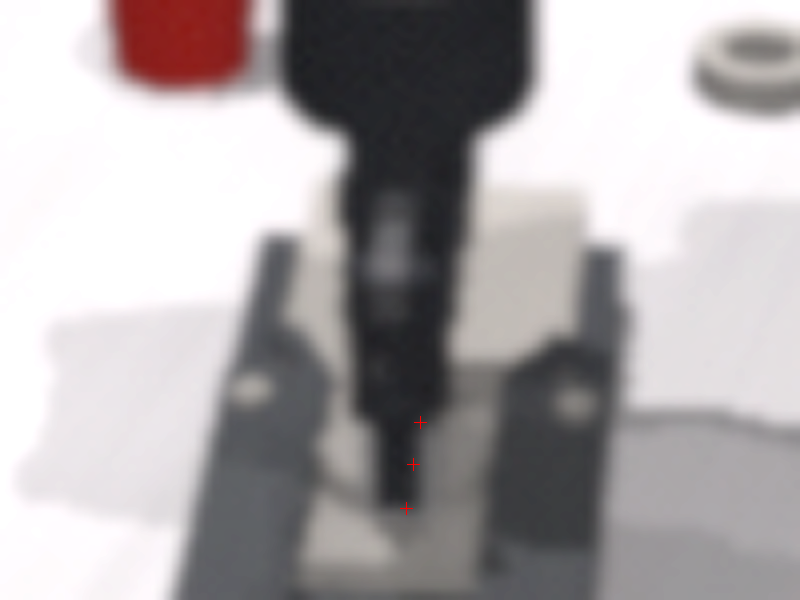

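{"api": "arm_command", "payload": {
  "deltas": [
    [[0, 0, 0], [0, 0, 0], -0.38],
    [[0, 0, 0], [0, 0, 0], -0.38],
    [[0, 0, 5], [0, 0, 0], -0.38],
    [[0, 0, 12], [0, 0, 0], -0.38]
  ]
}}

```text
t: 17.98
position: [0.5556, 0.0012, 0.1085]
ee_rot: [0.444, 0.55, -0.444, 0.55]
force: [-0.4, -0.0, 0.4]
finger_gap: 0.69
```

{"api": "arm_command", "payload": {
  "deltas": [
    [[0, 0, 30], [0, 0, 0], -0.38],
    [[0, 0, 80], [0, 0, 0], -0.38],
    [[0, -60, 120], [0, 0, 0], -0.38],
    [[0, -120, 130], [0, 0, 0], -0.38],
    [[0, -180, 130], [0, 0, 0], -0.38]
  ]
}}

```text
t: 18.6
position: [0.5558, -0.1761, 0.2401]
ee_rot: [0.444, 0.549, -0.444, 0.551]
force: [1.8, 0.5, 0.5]
finger_gap: 0.687
```

{"api": "arm_command", "payload": {
  "deltas": [
    [[0, -60, 0], [0, 0, 0], -0.38],
    [[0, -120, 0], [0, 0, 0], -0.38],
    [[0, -160, 0], [0, 0, 0], -0.38],
    [[0, -160, 0], [0, 0, 0], -0.38]
  ]
}}

```text
t: 19.1
position: [0.5544, -0.3379, 0.2381]
ee_rot: [0.445, 0.549, -0.446, 0.549]
force: [0.2, 1.2, -0.2]
finger_gap: 0.692
```

```bash
python3 -c "
from look import *
look('n',[.558,.0,.01],tip=.07,half=.025)"
```

```text
19.1 [ 0.5544 -0.3379  0.2381] [ 0.2223  1.1896 -0.2406] 0.6918788132607572
top 277 222
side 296 199
```

View pics/n_side.png

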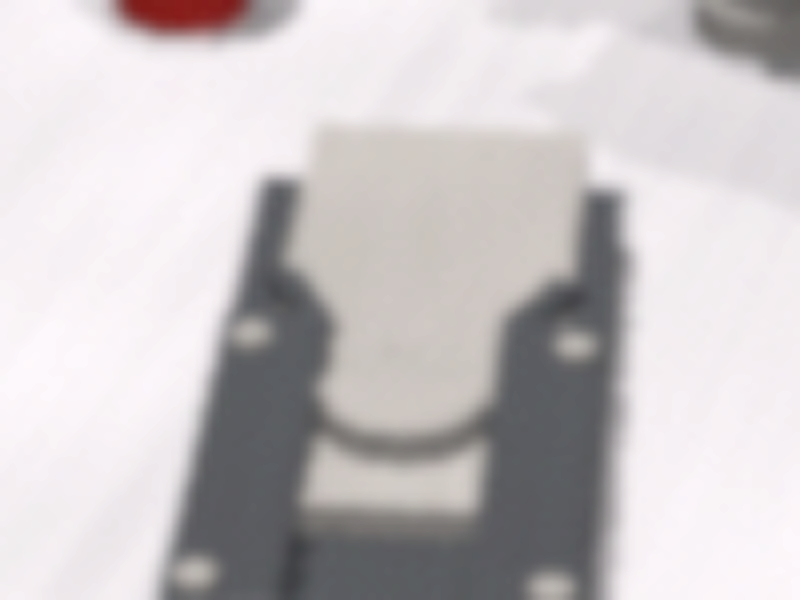

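View pics/n_top.png

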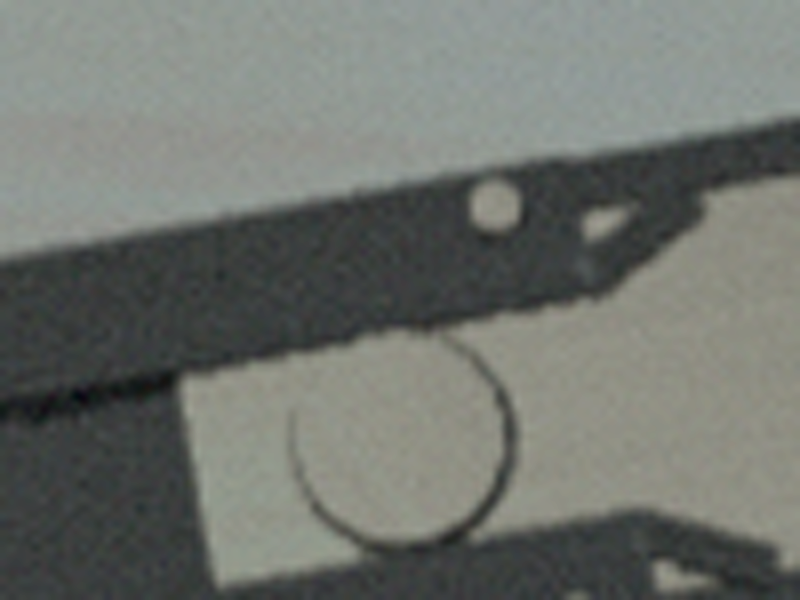

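Run:
```python
from h import *
im=np.mean([bot.capture("side").astype(float) for _ in range(4)],0).mean(2)
print(im[240:266,345:348].mean(1).round(0))
b=cv2.imread("pics/side0.png").astype(float).mean(2); print("bench",b[325:345,283:286].mean(1).round(0))
# predicted rows of front-edge for tops at 33/36, bottom at 22(plate), using jig pose from top
p=(.5592,-.0174,1.7836)
for x in (16,17): print(x,proj("side",J(p,[(x+25,0,36),(x+24.5,0,33),(x+25,0,22),(x+26.5,0,22)])).round(1).tolist())
print(proj("side",[[.5962-.05*.02,.2988+.025,.014],[.5962,.2988+.025,0]]))
im=bot.capture("side"); cv2.imwrite("pics/end.png",cv2.resize(im[225:275,310:385,::-1],None,fx=10,fy=10,interpolation=cv2.INTER_CUBIC))
```

```text
[142. 141. 139. 139. 140. 140. 141. 142. 142. 142. 142. 140. 130. 109.
  91.  89. 103. 126. 141. 145. 144. 137. 120.  98.  86.  80.]
bench [140. 139. 140. 140. 140. 139. 139. 134. 121. 102.  87.  82.  86. 109.
 143. 163. 170. 172. 172. 172.]
16 [[346.6, 250.7], [346.6, 251.7], [346.6, 255.8], [346.6, 256.1]]
17 [[346.6, 251.0], [346.6, 251.9], [346.6, 256.0], [346.6, 256.3]]
[[280.1591 332.6918]
 [280.1591 338.075 ]]
```

View pics/end.png

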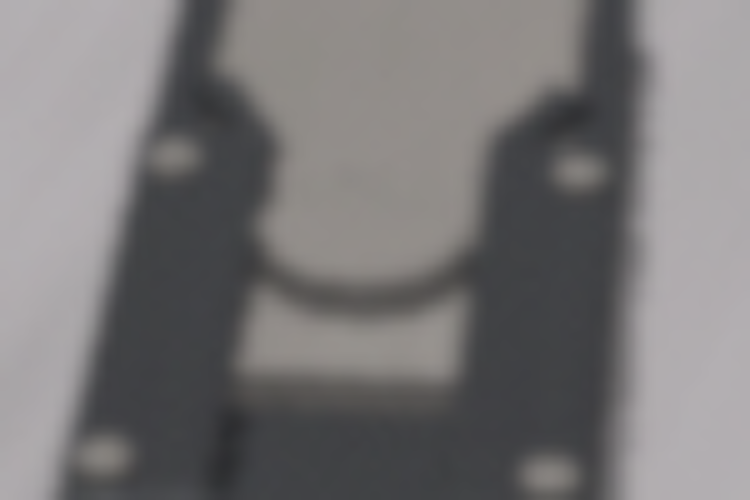

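Run:
```python
from h import *
p=(.5592,-.0174,1.7836)
for n,(x0,y0,w,h,lo,hi) in dict(side=(322,218,50,42,125,155),top=(305,255,50,45,60,150)).items():
    im=np.mean([bot.capture(n).astype(float) for _ in range(10)],0).mean(2)
    c=np.clip((im-lo)/(hi-lo),0,1)*255
    c=cv2.resize(c[y0:y0+h,x0:x0+w].astype(np.uint8),None,fx=13,fy=13,interpolation=cv2.INTER_CUBIC)
    cv2.imwrite(f"pics/q_{n}.png",c)
```

```text
(no output)
```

View pics/q_side.png

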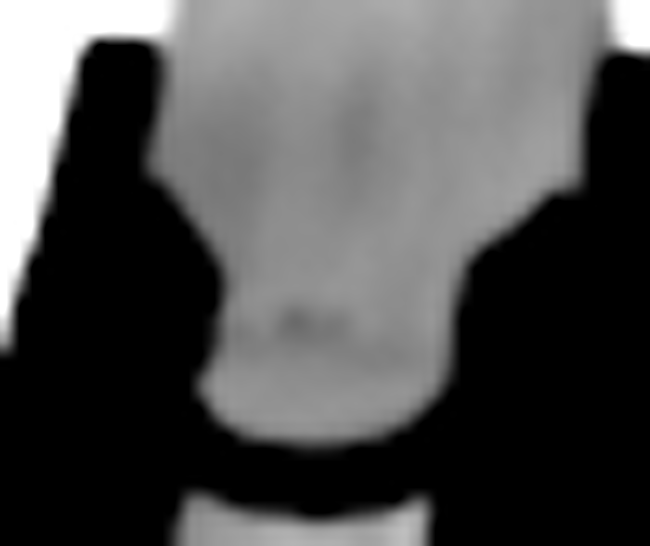

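View pics/q_top.png

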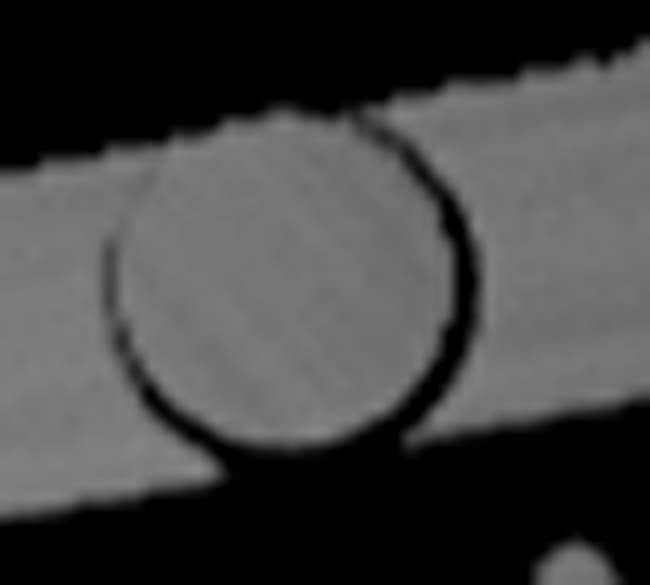

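Run:
```python
from h import *
p=(.5592,-.0174,1.7836)
f=lambda P:proj("side",J(p,P)).round(2).tolist()
x=17.3
print("flat",f([(x+24.5,0,33),(x-24.5,0,33)]))
print("tilt",f([(x+24.5,0,33),(x-24.5,0,36)]))
print("plate",f([(x+24.5,0,36),(x-24.5,0,36)]))
im=np.mean([bot.capture("side").astype(float) for _ in range(10)],0).mean(2)
print(im[238:256,342:347].mean(1).round(1), im[238:250,340:352].round(0).astype(int))
```

```text
flat [[346.6, 252.0], [348.28, 241.57]]
tilt [[346.6, 252.0], [348.28, 240.51]]
plate [[346.6, 250.91], [348.28, 240.51]]
[141.8 142.  141.9 141.  139.5 139.1 139.8 140.9 141.4 141.8 142.  142.2
 142.2 139.4 127.9 105.5  89.   89.2] [[140 141 142 142 142 142 142 142 143 143 142 142]
 [140 141 142 142 142 142 142 143 143 143 142 142]
 [140 142 142 142 142 142 142 142 142 142 142 142]
 [141 142 142 141 140 141 141 142 142 142 142 142]
 [140 141 141 140 138 138 140 140 140 141 142 142]
 [139 140 140 139 138 138 139 139 140 141 142 141]
 [140 140 140 140 140 139 140 140 140 140 140 140]
 [140 140 141 141 141 141 141 140 141 140 140 140]
 [142 141 141 141 141 142 141 141 141 141 140 141]
 [142 142 142 142 142 142 142 142 142 142 142 142]
 [142 142 142 142 142 142 142 142 142 142 142 142]
 [142 142 142 142 142 142 142 143 142 142 142 142]]
```

The side view puts the rear rim at row 242.6. Flat predicts 242.5 and a 3 mm tilt predicts 241.4. The visible wall is 3.9 px high, which fits the 11 mm proud height (about 3.8 to 4.2 px) and not a disc still on the plate (4.6 to 5.1 px). The disc is home and flat, so I'm handing in.

Run:
```python
from workcell import bot
import cv2
cv2.imwrite("pics/final_top.png",bot.capture("top")[:,:,::-1]); s=bot.state(); print(s['t'],s['force'],abs(s['qd']).max())
print(bot.close_job())
```

```text
21.0 [ 0.07542211 -0.72559241  0.85631133] 0.001731181548534583
the job is handed in; nothing more can be done
None
```

View pics/final_top.png

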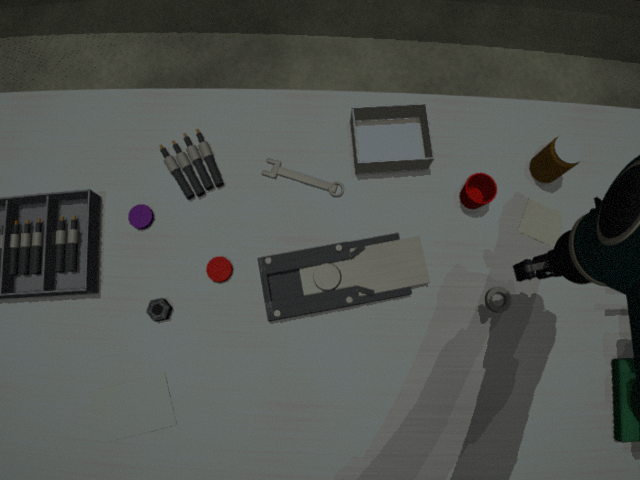

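The disc is in the pocket and released, and I handed the job in at t = 21 s. `close_job` gives no verdict, so this rests on my own checks.

I gripped the disc at 25 N and laid it on the loading end. With the fingers opened a few millimetres into a loose cage, I slid it through the funnel at 1 to 2 N of drag. It dipped at about jig x = 8 mm and stopped against the pocket wall at about x = 17 mm. The push peaked at 9.5 N of wrist force there, under the 15 N limit, and I backed off before lifting clear.

**Last checks:**
- **Drop:** the visible disc wall is 3.9 px high, which fits 11 mm proud and not a disc still on the plate.
- **Level:** the rear rim sits where a flat disc should be. A 3 mm tilt would show about 1 px higher.
- **Position:** the top view shows the disc on the pocket found earlier, with a dark gap on both sides along the channel.
- **Bystanders:** the collar, nut, wrench and cup look unmoved in the final top picture, and the arm is clear and still.

**What disagreed:** the side camera's calibration differed from the top camera's by 4 to 6 mm along world y. I went by the top view and measured heights in the side view only relative to nearby features.

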